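Reassemble an exhaust filter and lock it with its tie rod

ROBOT

A 6-joint arm with a two-finger parallel gripper is mounted at the origin on a cart in front of the work surface, level with it; the furniture and walls round the work are solid. World frame = base frame: x ahead of the robot, y to its left, z up, the work surface at z = 0. Lengths are in m, angles in degrees, forces in N, time in s.
With the tool pointing down it reaches from about 0.375 to 0.9 m from the base axis. Payload 3.1 kg.
Tool frame: the origin (TCP) lies midway between the tips of the shut fingers; the grasp point (between the pads) lies 19 mm behind it; z points along the fingers, y is the line along which they close (so a half turn about z gives the same grasp; the last joint's range is limited). The gripper opens to 87 mm and grips with 3 to 60 N. Pads are 19 mm wide; open, the fingers measure 117 mm over their backs; the gripper's body (75 mm by 190 mm) begins 51 mm behind the grasp point.
Start: joints at [-81.618, 30.224, 82.088, -0, 67.689, -10.227], TCP at [0.199, -0.592, 0.223] pointing down, gripper open.
Joint ranges: [-176.69, 176.69], [-43.24, 126.21], [12.49, 139.97], [-82, 262], [0, 151.66], [-163.58, 163.58]. Speed limits (degrees/s): [159.86, 159.86, 180, 180, 180, 180].

INTERFACE

Orientations are given as [roll, pitch, yaw] about the fixed x, y, z axes, in that order (R = Rz(yaw) Ry(pitch) Rx(roll)).
In Python, from workcell import r gives the robot as it stands. The module is installed in compiled form; this text tells all that it offers.
- The arm moves only by the tool arm_command, never from a script. Its argument "commands" is a list of rows, each an object of numbers: "claw": the finger opening in cm, from 0 to 8.7; "dx", "dy", "dz": the shift along the tool's x, y, z in cm; "twist": the turn about the tool's z in degrees. In form: [{"claw": .., "dx": .., "dy": .., "dz": .., "twist": ..}, ...]. A call has 1 to 20 rows; each row shifts and turns the commanded pose from where the row before left it, along the tool's axes as they then stand; what a row does not reach is not made up. A row lasts 1/8 s, in which the tool goes at most 62.5 mm and 10.7 degrees, less where a joint would pass 70% of its speed; a pose out of reach is approached as far as the arm can. A call is refused whole if a number of a shift passes 6.25 or a number of a turn 10.7, either way. A call with a gripper value outside its range is refused whole. The fingers move at their own pace and stop on an object; the grip force is fixed at half the most. Time passes only in rows, so rows that do not move let the fingers close. It gives the time, the measured TCP pose, the force, the opening and the grip force at its end, in the units of the state.
- r.read_state(): the state, without advancing time (a new reading comes with each control period).
- r.snapshot(name): name is "scene" or "top" or "wrist"; returns a dict with "img" (384x512x3 uint8, blue, green, red), "intrinsics" (3x3 intrinsics, pixels), "k1" (the pictures are not rectified: a ray, as slopes to the right and down, at radius r is drawn at 1 + k1 r^2 times it, then the intrinsics apply), "R" (3x3) and "t" (3): a world point X has camera coordinates R X + t; the wrist camera has in their place "tool_from_camera" (4x4, takes a point from camera to tool coordinates, whose origin is the TCP and whose axes are the flange's). Camera axes: x right, y down, z forward; pixel columns grow to the right and rows downward; lengths in m; the calibration is good to about 2 mm. A picture is of the moment at which its call begins: read the wrist's pose just before it. There is no depth.
- r.hand_in(): hands the job in; it is judged then, once.
The state is a dict: "clock": time; "joints": joint angles; "joint_vel": joint speeds; "effort": joint torques, N m; "position": TCP position; "tcp_rot": TCP orientation; "wrist_force": force on the tool from outside, world axes, zero at the start; "moment": the same for the moment, N m; "opening": opening from 0.0 (shut) to 1.0 (fully open); "grasp_force": force on a finger pad.
Only numpy, scipy, OpenCV 4.12 (cv2) and the standard library are available. Lean on these libraries where they do the work, as an engineer would, in place of code of your own. Each camera call takes 0.05 s, during which the arm holds its last target. There are 200 camera calls.

TASK

Reassemble the exhaust filter: stand the pleated filter ring on the square housing base and the metal end cap on the ring, with their holes in line over the slot in the base. Then pass the T-handled tie rod down through both until its cross-lug drops through the slot and its collar sits on the cap, and give it a quarter turn, either way, so that the lug is locked under the plate. Leave the wash bottle, the beaker and the jar where they stand.

Things in the scene. Friction and masses are not known exactly. Their poses are not given: they have to be found in the camera images.
- filter_base: Housing base of the filter, fixed to the bench: square grey casting with an aluminium top plate, 90 x 90 mm, 30 mm high, a 26 mm long brass hose tail on its +x side. Origin: centre of its underside, on the filter's axis; z up. Its top is flat with a flush rubber seal, so only the tie rod centres the parts put on it.
- base_slot (a point): Centre of the slot in the base's top plate, at the top face, on the filter's axis, 30 mm above the bench. The slot is straight-sided, 28 mm long along the base's x and 14 mm wide along its y. The plate is 6 mm thick; below it the base is hollow down to the bench.
- filter_ring_center (a point): Pleated filter ring, loose, upright on the bench: white pleats between two black end rings, 58 mm outside diameter, 45 mm high, straight through-hole of 28 mm, about 90 g. This point: its centre, on the axis, 22.5 mm above its underside; z up. Both ends are the same.
- end_cap_center (a point): End cap, loose, upright on the bench: turned aluminium ring with knurled rim, 62 mm outside diameter, 22 mm high, flat underside with a rubber seal, straight through-hole of 28 mm, about 120 g. This point: its centre, on the axis, 11 mm above its underside; z up, right side up already.
- tie_rod_handle (a point): Steel tie rod with black T-handle, loose, 123 mm long, about 200 g, upright in the stand. This point: centre of the handle bar, on the rod's axis, 116 mm above the foot, 7 mm below the top; z up the rod, x along the bar. Bar: 64 mm long (x), 12 mm thick (y), 14 mm high; under it 20 mm of free 14 mm stem, then the collar. This point is 130 mm above the bench when the rod is home, 146 if the lug rests across the slot.
- tie_rod_foot (a point): Underside of the tie rod's foot, on its axis. Upward from here: cross-lug 24 mm long along the rod's x (parallel to the handle bar), 10 mm wide, 8 mm high, its lowest 5 mm tapering to 19 x 6 mm; neck of 10 mm diameter to 19 mm; shank, tapered to 27 mm, then 24 mm diameter to 83 mm; collar of 40 mm diameter to 89 mm. With the collar on the cap the lug hangs 2 mm below the plate, free to turn; no stop.
- parts_stand: White plastic block with drilled holes, fixed to the bench, 60 x 92 x 42 mm (x, y, z). Origin: centre of its underside. The tie rod stands in the middle hole: 26 mm diameter, 36 mm deep, so the rod must be lifted 37 mm or more to come clear. An empty 12 mm hole lies on either side along y.
- wash_bottle: Bystander, loose: white wash bottle with a spout cap, 73 x 98 x 172 mm high, behind the work. Origin: centre of its underside.
- beaker: Bystander, loose: empty glass beaker, 53 mm diameter, 70 mm high. Origin: centre of its underside.
- jar: Bystander, loose: screw jar with a black lid, 46 mm diameter, 78 mm high. Origin: centre of its underside.

How it is judged (in metres and radians):
On the way, in this order (a step that is already met when the one before it is completed fails the run):
1. the filter ring stands on the base and the end cap on the ring, upright, their axes within 6 mm of the base's (horizontal distance between each of filter_ring_center, end_cap_center and filter_base below 0.006 m and z of filter_ring_center in the frame of filter_base between 0.0485 and 0.0565 m and angle between each of filter_ring_center, end_cap_center's own z axis and vertical below 0.1 rad and z of end_cap_center in the frame of filter_base between 0.082 and 0.09 m), for 0.2 s.
2. the tie rod has passed through both, its lug is through the slot and its collar is on the cap (handle centre within 3.5 mm of its height when home) (horizontal distance between each of filter_ring_center, end_cap_center and filter_base below 0.0045 m and z of filter_ring_center in the frame of filter_base between 0.0485 and 0.0565 m and angle between each of filter_ring_center, end_cap_center, tie_rod_handle's own z axis and vertical below 0.1 rad and z of end_cap_center in the frame of filter_base between 0.082 and 0.09 m and horizontal distance between tie_rod_handle and filter_base below 0.006 m and z of tie_rod_handle in the frame of filter_base between 0.124 and 0.1335 m), for 0.1 s.
At the end, for the whole second after the job is handed in: Filter ring on the base, end cap on the ring, both upright and within 4.5 mm of the base's axis; the tie rod upright through both, collar down on the cap (handle centre at most 133.5 mm above the bench, within 6 mm of the axis), turned at least 1.05 rad (60 degrees) from the slot's direction (all of step 2 and angle between the x axis of tie_rod_handle and the x axis of filter_base, either way round above 1.05 rad); the robot touches nothing.
It fails at once if the wash bottle is moved more than 30 mm (distance of wash_bottle from where it was at the start of the episode above 0.03 m).
It fails at once if the beaker is moved more than 30 mm (distance of beaker from where it was at the start of the episode above 0.03 m).
It fails at once if the jar is moved more than 30 mm (distance of jar from where it was at the start of the episode above 0.03 m).
It also fails if it takes over 72 s, if anything falls off the work surface, if the arm or the gripper's body presses on something with over 40 N, if the wrist force passes 120 N, or if a joint passes its speed limit or range.

## Working session

There is one attempt and no reset: what is moved stays moved. The work goes in short steps, Python scripts to look and compute and a tool call to move; the robot and the scene stay as the last step left them, time stands still between calls to the robot, and variables do not carry over. Pictures are saved under pics/ and viewed, at most 10 in all, crops included, and the job is handed in when it is done.

Besides the shell and the picture viewer there is one more tool, called by a JSON object that holds its "op" and its "data", one argument or row to a line. arm_command: Moves the arm, as the interface text tells. Its arguments: {"type":"object","properties":{"commands":{"type":"array","items":{"type":"object","properties":{"claw":{"type":"number"},"dx":{"type":"number"},"dy":{"type":"number"},"dz":{"type":"number"},"twist":{"type":"number"}}}}},"required":["commands"]}

```bash
mkdir -p pics; cat > h.py <<'E'
import numpy as np, cv2
from workcell import r
from scipy.spatial.transform import Rotation as Ro
def snap(n):
    s=r.read_state(); d=r.snapshot(n)
    if n=='wrist':
        T=np.eye(4); T[:3,:3]=Ro.from_euler('xyz',s['tcp_rot'],degrees=True).as_matrix(); T[:3,3]=s['position']
        M=np.linalg.inv(T@np.array(d['tool_from_camera'])); d['R']=M[:3,:3]; d['t']=M[:3,3]
    d['R']=np.array(d['R']);d['t']=np.array(d['t']).ravel();d['K']=np.array(d['intrinsics'])
    return d
def ray(d,uv):
    K=d['K']; k=d['k1']
    u,v=uv; p=np.array([(u-K[0,2])/K[0,0],(v-K[1,2])/K[1,1]]); q=p.copy()
    for _ in range(30): q=p/(1+k*(q@q))
    return -d['R'].T@d['t'], d['R'].T@np.array([q[0],q[1],1])
def onz(d,uv,z):
    c,v=ray(d,uv); return c+v*(z-c[2])/v[2]
def proj(d,X):
    x=d['R']@np.array(X)+d['t']; q=x[:2]/x[2]; q=q*(1+d['k1']*(q@q)); return d['K'][:2,:2]@q+d['K'][:2,2]
E
python3 - <<'E'
from h import *
s=r.read_state(); print(s)
for n in('scene','top','wrist'):
    d=snap(n); cv2.imwrite(f'pics/{n}0.png',d['img']); print(n,d['K'].tolist(),d['k1'],-d['R'].T@d['t'])
a=cv2.imread('pics/top0.png'); cv2.imwrite('pics/top0b.png',cv2.resize(a,(800,600)))
E
```

```text
{'clock': 0.0, 'joints': array([-8.16171304e+01,  3.02788728e+01,  8.21589708e+01, -9.57805218e-04,
        6.76895188e+01, -1.02266754e+01]), 'joint_vel': array([ 0.05156471, -0.0346893 , -0.0332396 ,  0.01975499,  0.03794779,
        0.00564083]), 'effort': array([-9.03128512e-04, -4.40043783e+01, -1.76590240e+01,  6.31198031e-02,
        5.82508149e-02, -1.52128173e-04]), 'position': array([ 0.19936537, -0.59154741,  0.2215583 ]), 'tcp_rot': array([-1.79874504e+02, -2.17410531e-02,  1.86098857e+01]), 'wrist_force': array([ 0.2961456 ,  0.57090322, -0.99488478]), 'moment': array([-0.01753414, -0.00742509,  0.01136333]), 'grasp_force': 0.0, 'opening': 0.9988960426572235}
scene [[438.10005601297524, 0.0, 251.62539691231302], [0.0, 438.10005601297524, 190.4982599072091], [0.0, 0.0, 1.0]] -0.13304956116852243 [-0.13185308  0.83183117  0.66114533]
top [[432.76034157614845, 0.0, 245.43706120329247], [0.0, 432.76034157614845, 193.03307598947137], [0.0, 0.0, 1.0]] 0.008096316578564512 [0.31202981 0.0481534  1.33539185]
wrist [[306.94653832139926, 0.0, 258.3944757288368], [0.0, 306.94653832139926, 193.6130619570158], [0.0, 0.0, 1.0]] -0.051295031723364 [ 0.27553927 -0.56636793  0.38331268]
```

View pics/top0b.png

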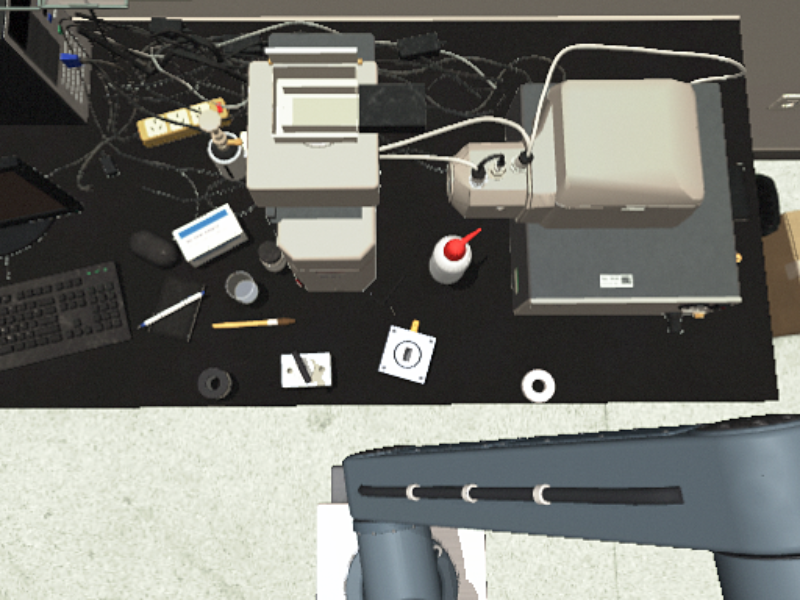

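View pics/scene0.png

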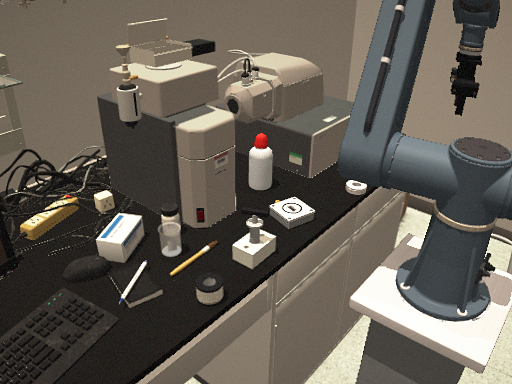

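The top view (800 px scale) shows the filter ring at (215,383), the stand and rod at (306,370), the base at (408,353) and the cap at (538,385). The bystanders stand behind them.

```bash
python3 - <<'E'
from h import *
d=snap('top'); im=d['img']; g=cv2.cvtColor(im,cv2.COLOR_BGR2GRAY)
k=.64
for nm,uv,z in(('ring',(215,383),.045),('cap',(538,385),.022),('base',(408,353),.03),('rod',(302,367),.144),('stand',(306,370),.042),('bottle',(455,262),.1),('beaker',(241,287),.07),('jar',(271,255),.078)):
    print(nm,onz(d,(uv[0]*k,uv[1]*k),z).round(3))
def blob(mask,uv,R=30):
    m=np.zeros_like(mask);x,y=int(uv[0]*k),int(uv[1]*k);m[y-R:y+R,x-R:x+R]=mask[y-R:y+R,x-R:x+R]
    cs,_=cv2.findContours(m,cv2.RETR_EXTERNAL,cv2.CHAIN_APPROX_NONE); return max(cs,key=cv2.contourArea)
br=(g>150).astype(np.uint8)*255
c=blob(br,(538,385)); (u,v),rad=cv2.minEnclosingCircle(c); print('cap',u,v,rad,onz(d,(u,v),.022))
c=blob(br,(408,353)); print('base',cv2.minAreaRect(c)); 
b=cv2.boxPoints(cv2.minAreaRect(c)); P=np.array([onz(d,p,.03)[:2] for p in b]); print(P, P.mean(0),np.linalg.norm(P-np.roll(P,1,0),axis=1)); e=P-np.roll(P,1,0); print(np.degrees(np.arctan2(e[:,1],e[:,0])))
c=blob(br,(306,370)); b=cv2.boxPoints(cv2.minAreaRect(c)); P=np.array([onz(d,p,.042)[:2] for p in b]); print('stand',P.mean(0)); e=P-np.roll(P,1,0); print(np.degrees(np.arctan2(e[:,1],e[:,0])),np.linalg.norm(e,axis=1))
# crop mosaic
cr=[cv2.resize(im[int(y*k)-30:int(y*k)+30,int(x*k)-30:int(x*k)+30],(400,400),interpolation=cv2.INTER_CUBIC) for x,y in((215,383),(306,367))]
cv2.imwrite('pics/crop1.png',np.hstack(cr))
E
```

```text
ring [0.375 0.347 0.045]
cap [ 0.367 -0.271  0.022]
base [ 0.43 -0.02  0.03]
rod [0.397 0.173 0.144]
stand [0.398 0.176 0.042]
bottle [ 0.594 -0.107  0.1  ]
beaker [0.555 0.298 0.07 ]
jar [0.615 0.241 0.078]
cap 343.5 266.5 30.70026206970215 [ 0.3070762 -0.2654421  0.022    ]
base ((261.3490295410156, 223.02830505371094), (30.081960678100586, 37.774147033691406), 15.945395469665527)
[[ 0.39718392  0.03933452]
 [ 0.50736499  0.00678006]
 [ 0.48128849 -0.08097745]
 [ 0.3717251  -0.04724327]] [ 0.43939062 -0.02052654] [0.09024336 0.11488979 0.09154979 0.11463914]
[  73.613648    -16.46047522 -106.548936    162.88658525]
stand [0.39937679 0.17680636]
[   0.89830905  -90.48001341 -179.78610437   89.47414546] [0.06227241 0.09243235 0.06233232 0.09168937]
```

View pics/crop1.png

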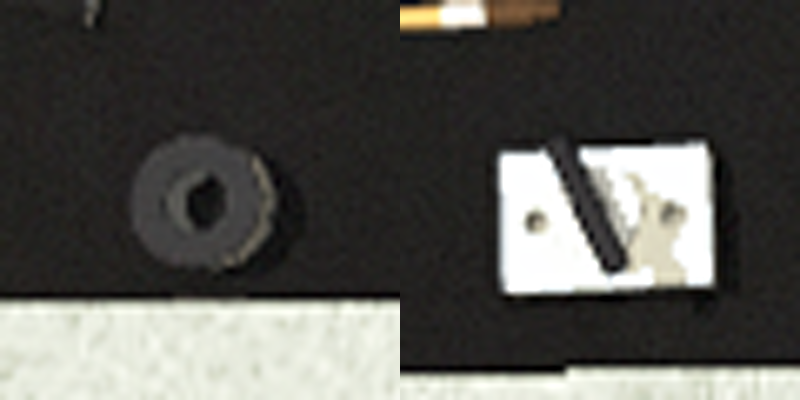

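The cap, ring, base and rod positions are known roughly, with base yaw near -16.6° and handle bar yaw near 24°. I'll go and look at the base from close up with the wrist camera.

{"op": "arm_command", "data": {
  "commands": [
    {"twist":9.3,"claw":8.7},
    {"twist":9.3},
    {"dx":1.6,"dy":-4.8,"dz":-0.2},
    {"dx":1.6,"dy":-4.8,"dz":-0.2},
    {"dx":1.6,"dy":-4.8,"dz":-0.2},
    {"dx":1.6,"dy":-4.8,"dz":-0.2},
    {"dx":1.6,"dy":-4.8,"dz":-0.2},
    {"dx":1.6,"dy":-4.8,"dz":-0.2},
    {"dx":1.6,"dy":-4.8,"dz":-0.2},
    {"dx":1.6,"dy":-4.8,"dz":-0.2},
    {"dx":1.6,"dy":-4.8,"dz":-0.2},
    {"dx":1.6,"dy":-4.8,"dz":-0.2},
    {"dx":1.6,"dy":-4.8,"dz":-0.2},
    {"dx":1.4,"dy":-4.4,"dz":-0.2},
    {}
  ]
}}

```text
invalid input at $.commands[0]: expected keys claw, dx, dy, dz, twist
```

```bash
python3 - <<'E'
from h import *
d=snap('wrist'); cv2.imwrite('pics/w1.png',d['img']); s=r.read_state(); print(s['position'],s['tcp_rot'],s['joints'],s['clock'])
print(np.array(d['tool_from_camera']).round(3)); print(proj(d,[.4276,-.017,.03]))
E
```

```text
[ 0.19943726 -0.59198589  0.22207665] [-1.79944112e+02 -9.99262990e-03  1.86097419e+01] [-8.16168559e+01  3.02522214e+01  8.21170970e+01 -9.57378387e-05
  6.76874558e+01 -1.02265663e+01] 0.25
[[-0.001 -0.957 -0.29   0.08 ]
 [ 1.    -0.001 -0.001  0.   ]
 [ 0.    -0.29   0.957 -0.162]
 [ 0.     0.     0.     1.   ]]
[-136.39142941 -147.26811154]
```

View pics/w1.png

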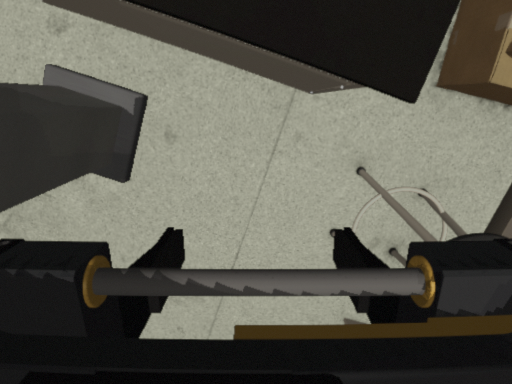

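The refused call moved nothing; the picture shows only the floor at the start pose. Next I send full rows and hover over the base.

{"op": "arm_command", "data": {
  "commands": [
    {"claw":8.7,"dx":0,"dy":0,"dz":0,"twist":9.3},
    {"claw":8.7,"dx":0,"dy":0,"dz":0,"twist":9.3},
    {"claw":8.7,"dx":1.8,"dy":-4.8,"dz":-0.2,"twist":0},
    {"claw":8.7,"dx":1.8,"dy":-4.8,"dz":-0.2,"twist":0},
    {"claw":8.7,"dx":1.8,"dy":-4.8,"dz":-0.2,"twist":0},
    {"claw":8.7,"dx":1.8,"dy":-4.8,"dz":-0.2,"twist":0},
    {"claw":8.7,"dx":1.8,"dy":-4.8,"dz":-0.2,"twist":0},
    {"claw":8.7,"dx":1.8,"dy":-4.8,"dz":-0.2,"twist":0},
    {"claw":8.7,"dx":1.8,"dy":-4.8,"dz":-0.2,"twist":0},
    {"claw":8.7,"dx":1.8,"dy":-4.8,"dz":-0.2,"twist":0},
    {"claw":8.7,"dx":1.8,"dy":-4.8,"dz":-0.2,"twist":0},
    {"claw":8.7,"dx":1.8,"dy":-4.8,"dz":-0.2,"twist":0},
    {"claw":8.7,"dx":1.8,"dy":-4.8,"dz":-0.2,"twist":0},
    {"claw":8.7,"dx":1.8,"dy":-4.4,"dz":-0.2,"twist":0},
    {"claw":8.7,"dx":0,"dy":0,"dz":0,"twist":0},
    {"claw":8.7,"dx":0,"dy":0,"dz":0,"twist":0}
  ]
}}

```text
clock: 2.25
position: [0.4152, -0.0204, 0.2465]
tcp_rot: [180.0, 0.0, 0.1]
wrist_force: [0.1, 0.4, 0.3]
opening: 1.001
grasp_force: 0.0
```

```bash
python3 - <<'E'
from h import *
d=snap('wrist'); cv2.imwrite('pics/w2.png',d['img']); s=r.read_state(); print(s['position'],s['tcp_rot'],s['joints'],s['clock'])
print(proj(d,[.4276,-.017,.03]))
E
```

```text
[ 0.41508826 -0.02087807  0.24648454] [ 1.79982133e+02  2.15115133e-02 -2.28188785e-02] [-1.83516459e+01  1.19265462e+01  1.08664904e+02 -2.75572967e-02
  5.94233542e+01  7.16851908e+01] 2.3
[255.84523797 157.64543285]
```

View pics/w2.png

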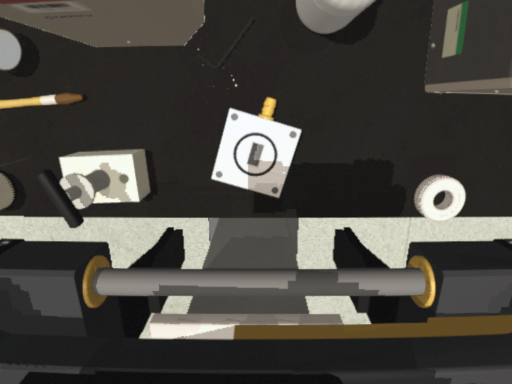

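The wrist view shows the base at (256,153) with its slot, the cap at (440,197), the stand and rod at (75,190) and the ring cut off at the left. I'll measure the base from this view.

```bash
cat >> h.py <<'E'
def blobs(mask,amin=200):
    cs,_=cv2.findContours(mask.astype(np.uint8)*255,cv2.RETR_LIST,cv2.CHAIN_APPROX_NONE); return [c for c in cs if cv2.contourArea(c)>amin]
def base(d):
    im=d['img']; g=im.min(2); x,y=proj(d,[.4276,-.017,.03]); w=70
    m=np.zeros(g.shape,bool); y0=max(int(y)-w,0);m[y0:int(y)+w,int(x)-w:int(x)+w]=g[y0:int(y)+w,int(x)-w:int(x)+w]>120
    c=max((c for c in blobs(m) if cv2.pointPolygonTest(c,(float(x),float(y)+30),False)>=-20),key=cv2.contourArea)
    P=np.array([onz(d,p[0],.03)[:2] for p in c],np.float32)*1000; R=cv2.minAreaRect(P); return R,c
E
python3 - <<'E'
from h import *
d=snap('wrist'); im=d['img'];R,c=base(d);print('base',R)
g=cv2.cvtColor(im,cv2.COLOR_BGR2GRAY)
# dark contours inside plate
for c in blobs(g[100:200,205:310]<110,40):
    c=c+[205,100]; P=np.array([onz(d,p[0],.03)[:2] for p in c],np.float32)*1000; print('dark',cv2.contourArea(c),cv2.minAreaRect(P),cv2.minEnclosingCircle(P))
for c in blobs(g[165:225,405:475]>140,300)+blobs(g[165:225,405:475]<100,40):
    c=c+[405,165];P=np.array([onz(d,p[0],.022)[:2] for p in c],np.float32)*1000; print('cap',cv2.contourArea(c),cv2.minAreaRect(P),cv2.minEnclosingCircle(P))
E
```

```text
base ((431.783447265625, -15.930095672607422), (91.32154846191406, 92.24683380126953), 73.35021209716797)
dark 85.5 ((431.33599853515625, -13.327442169189453), (11.251361846923828, 26.254674911499023), 89.82188415527344) ((431.3310852050781, -15.705830574035645), 13.279186248779297)
dark 1247.5 ((431.9056396484375, -15.561691284179688), (49.28947448730469, 50.28396224975586), 44.26359558105469) ((431.7715759277344, -15.789886474609375), 25.600608825683594)
dark 1364.5 ((431.5846862792969, -15.830488204956055), (51.07648849487305, 52.48387908935547), 89.88658905029297) ((431.34381103515625, -15.958575248718262), 26.65898895263672)
dark 4545.0 ((435.0701599121094, -18.87718963623047), (134.7928924560547, 123.23786163330078), 89.89483642578125) ((432.1183166503906, -18.87178611755371), 89.35387420654297)
cap 2046.0 ((368.65301513671875, -271.0980224609375), (100.7090835571289, 69.46087646484375), 89.50054168701172) ((352.0970764160156, -271.6229553222656), 52.90690612792969)
cap 89.0 ((372.3540954589844, -263.40264892578125), (17.672109603881836, 13.75313663482666), 9.56346607208252) ((372.358154296875, -263.3726501464844), 10.627487182617188)
cap 1689.0 ((381.043212890625, -264.478515625), (71.69364166259766, 107.91585540771484), 0.24444490671157837) ((381.043212890625, -264.478515625), 64.7801284790039)
```

{"op": "arm_command", "data": {
  "commands": [
    {"claw":8.7,"dx":-0.5,"dy":-4.6,"dz":0.3,"twist":0},
    {"claw":8.7,"dx":-0.5,"dy":-4.6,"dz":0.3,"twist":0},
    {"claw":8.7,"dx":-0.5,"dy":-4.6,"dz":0.3,"twist":0},
    {"claw":8.7,"dx":-0.5,"dy":-4.6,"dz":0.3,"twist":0},
    {"claw":8.7,"dx":-0.5,"dy":-4.6,"dz":0.3,"twist":0},
    {"claw":8.7,"dx":-0.5,"dy":-4.6,"dz":0.3,"twist":0},
    {"claw":8.7,"dx":-0.5,"dy":-4.6,"dz":0.3,"twist":0},
    {"claw":8.7,"dx":-0.5,"dy":-4.6,"dz":0.3,"twist":0},
    {"claw":8.7,"dx":0,"dy":0,"dz":0,"twist":0},
    {"claw":8.7,"dx":0,"dy":0,"dz":0,"twist":0}
  ]
}}

```text
clock: 3.6
position: [0.3756, 0.3464, 0.2222]
tcp_rot: [179.9, 0.0, -0.1]
wrist_force: [-0.3, -0.7, -0.1]
opening: 0.999
grasp_force: 0.0
```

```bash
python3 - <<'E'
from h import *
d=snap('wrist'); im=d['img']; s=r.read_state(); print(s['position'],s['tcp_rot'],s['clock'])
p=proj(d,[.375,.347,.045]); print(p)
x,y=p.astype(int); a=im[max(y-60,0):y+60,x-70:x+70]; g=cv2.cvtColor(a,cv2.COLOR_BGR2GRAY); print(np.percentile(g,[5,25,50,75,95]))
cv2.imwrite('pics/ringw.png',np.hstack([cv2.resize(a,None,fx=3,fy=3),cv2.resize(cv2.convertScaleAbs(a,alpha=2.5),None,fx=2.5,fy=3)]))
print(max(y-60,0),x-70)
E
```

```text
[0.37568152 0.34612198 0.22237884] [ 1.79947355e+02  4.16301128e-02 -1.13214539e-01] 3.65
[257.90182613 175.10016957]
[ 24.  39.  41. 200. 214.]
115 187
```

View pics/ringw.png

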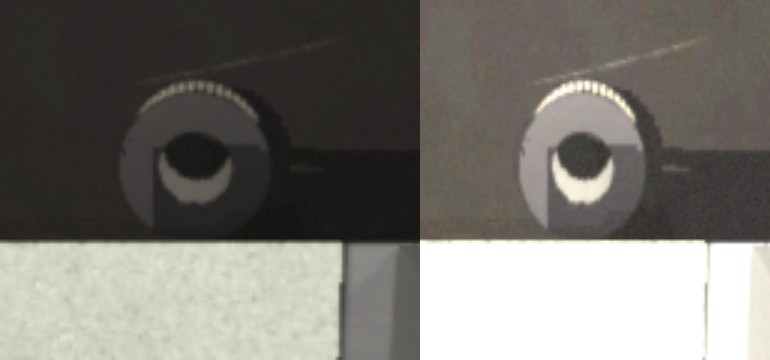

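The crop shows the ring's face centred at about crop pixel (195,168), i.e. image pixel (252,171.2).

```bash
python3 - <<'E'
from h import *
d=snap('wrist'); s=r.read_state(); print(s['position'])
print(onz(d,(252,171.2),.045))
for u in((252-12.2,171.2),(252+12.2,171.2),(252,171.2-12.2),(252,171.2+12.2)): print(onz(d,u,.045))
E
```

```text
[0.37572424 0.3461168  0.22248925]
[0.37961488 0.35345006 0.045     ]
[0.37966819 0.3672317  0.045     ]
[0.37956578 0.33967115 0.045     ]
[0.39355264 0.35332078 0.045     ]
[0.36535647 0.3535835  0.045     ]
```

{"op": "arm_command", "data": {
  "commands": [
    {"claw":8.7,"dx":0.4,"dy":-0.7,"dz":4,"twist":0},
    {"claw":8.7,"dx":0,"dy":0,"dz":5,"twist":0},
    {"claw":8.7,"dx":0,"dy":0,"dz":5,"twist":0},
    {"claw":8.7,"dx":0,"dy":0,"dz":4,"twist":0},
    {"claw":8.7,"dx":0,"dy":0,"dz":2.4,"twist":0},
    {"claw":8.7,"dx":0,"dy":0,"dz":0,"twist":0},
    {"claw":5,"dx":0,"dy":0,"dz":0,"twist":0},
    {"claw":5,"dx":0,"dy":0,"dz":0,"twist":0},
    {"claw":5,"dx":0,"dy":0,"dz":0,"twist":0},
    {"claw":5,"dx":0,"dy":0,"dz":0,"twist":0},
    {"claw":5,"dx":0,"dy":0,"dz":0,"twist":0},
    {"claw":5,"dx":0,"dy":0,"dz":0,"twist":0}
  ]
}}

```text
clock: 5.2
position: [0.3796, 0.355, 0.0193]
tcp_rot: [-180.0, -0.1, 0.0]
wrist_force: [-1.0, -0.3, 6.9]
opening: 0.669
grasp_force: 30.0
```

Ring gripped (58 mm). A second grip at 90° will centre it along the other axis and show any camera bias.

{"op": "arm_command", "data": {
  "commands": [
    {"claw":8.7,"dx":0,"dy":0,"dz":0,"twist":0},
    {"claw":8.7,"dx":0,"dy":0,"dz":0,"twist":0},
    {"claw":8.7,"dx":0,"dy":0,"dz":0,"twist":0},
    {"claw":8.7,"dx":0,"dy":0,"dz":0,"twist":-10},
    {"claw":8.7,"dx":0,"dy":0,"dz":0,"twist":-10},
    {"claw":8.7,"dx":0,"dy":0,"dz":0,"twist":-10},
    {"claw":8.7,"dx":0,"dy":0,"dz":0,"twist":-10},
    {"claw":8.7,"dx":0,"dy":0,"dz":0,"twist":-10},
    {"claw":8.7,"dx":0,"dy":0,"dz":0,"twist":-10},
    {"claw":8.7,"dx":0,"dy":0,"dz":0,"twist":-10},
    {"claw":8.7,"dx":0,"dy":0,"dz":0,"twist":-10},
    {"claw":8.7,"dx":0,"dy":0,"dz":0,"twist":-10},
    {"claw":8.7,"dx":0,"dy":0,"dz":0,"twist":0},
    {"claw":5,"dx":0,"dy":0,"dz":0,"twist":0},
    {"claw":5,"dx":0,"dy":0,"dz":0,"twist":0},
    {"claw":5,"dx":0,"dy":0,"dz":0,"twist":0},
    {"claw":5,"dx":0,"dy":0,"dz":0,"twist":0},
    {"claw":5,"dx":0,"dy":0,"dz":0,"twist":0}
  ]
}}

```text
clock: 7.45
position: [0.3793, 0.3547, 0.0186]
tcp_rot: [-180.0, 0.0, 90.0]
wrist_force: [-0.0, -0.0, 0.7]
opening: 0.669
grasp_force: 30.0
```

```bash
python3 - <<'E'
from h import *
s=r.read_state(); print(s['position'],s['tcp_rot'],s['opening'],s['wrist_force'],s['joints'])
E
```

```text
[0.37926263 0.35472186 0.01855396] [-1.79996285e+02  3.43809791e-04  8.99954480e+01] 0.6686119642332279 [-0.01208383 -0.01596232  0.68912651] [3.07417926e+01 4.14926902e+01 1.05492285e+02 2.94361995e-03
 3.30183938e+01 3.07438763e+01]
```

{"op": "arm_command", "data": {
  "commands": [
    {"claw":5,"dx":0,"dy":0,"dz":-1.9,"twist":10},
    {"claw":5,"dx":0,"dy":0,"dz":-1.9,"twist":10},
    {"claw":5,"dx":0,"dy":0,"dz":-1.9,"twist":10},
    {"claw":5,"dx":0,"dy":0,"dz":-1.9,"twist":10},
    {"claw":5,"dx":0,"dy":0,"dz":-1.9,"twist":10},
    {"claw":5,"dx":0,"dy":0,"dz":-1.9,"twist":10},
    {"claw":5,"dx":0,"dy":0,"dz":-1.9,"twist":10},
    {"claw":5,"dx":0,"dy":0,"dz":-1.9,"twist":10},
    {"claw":5,"dx":0,"dy":0,"dz":-1.9,"twist":10},
    {"claw":5,"dx":0.65,"dy":4.6,"dz":0,"twist":0},
    {"claw":5,"dx":0.65,"dy":4.6,"dz":0,"twist":0},
    {"claw":5,"dx":0.65,"dy":4.6,"dz":0,"twist":0},
    {"claw":5,"dx":0.65,"dy":4.6,"dz":0,"twist":0},
    {"claw":5,"dx":0.65,"dy":4.6,"dz":0,"twist":0},
    {"claw":5,"dx":0.65,"dy":4.6,"dz":0,"twist":0},
    {"claw":5,"dx":0.65,"dy":4.6,"dz":0,"twist":0},
    {"claw":5,"dx":0.65,"dy":4.6,"dz":0,"twist":0},
    {"claw":5,"dx":0,"dy":0,"dz":0,"twist":0},
    {"claw":5,"dx":0,"dy":0,"dz":0,"twist":0}
  ]
}}

```text
clock: 9.82
position: [0.4306, -0.0129, 0.1893]
tcp_rot: [-180.0, 0.1, -0.0]
wrist_force: [0.2, -0.7, -0.8]
opening: 0.665
grasp_force: 30.0
```

```bash
python3 - <<'E'
from h import *
s=r.read_state(); print(s['position'],s['tcp_rot'],s['opening'],s['wrist_force'],s['clock'])
E
```

```text
[ 0.43060326 -0.01287134  0.1893436 ] [-1.79954237e+02  7.70036589e-02 -3.91760101e-02] 0.6653980711743703 [ 0.19278069 -0.70667784 -0.75530754] 9.825
```

{"op": "arm_command", "data": {
  "commands": [
    {"claw":5,"dx":0.1,"dy":0.3,"dz":4,"twist":0},
    {"claw":5,"dx":0,"dy":0,"dz":5,"twist":0},
    {"claw":5,"dx":0,"dy":0,"dz":3,"twist":0},
    {"claw":5,"dx":0,"dy":0,"dz":1.2,"twist":0},
    {"claw":5,"dx":0,"dy":0,"dz":0.8,"twist":0},
    {"claw":5,"dx":0,"dy":0,"dz":0.1,"twist":0},
    {"claw":5,"dx":0,"dy":0,"dz":0,"twist":0},
    {"claw":5,"dx":0,"dy":0,"dz":0,"twist":0}
  ]
}}

```text
clock: 10.82
position: [0.4329, -0.0164, 0.0493]
tcp_rot: [180.0, -0.1, 0.0]
wrist_force: [-0.5, -0.1, -1.1]
opening: 0.666
grasp_force: 30.0
```

```bash
python3 - <<'E'
from h import *
s=r.read_state(); print(s['position'],s['tcp_rot'],s['opening'],s['wrist_force'],s['clock'])
E
```

```text
[ 0.43291209 -0.01640361  0.04927411] [ 1.79971347e+02 -9.70946592e-02  6.92247481e-03] 0.6655993366733043 [-0.45749759 -0.09953483 -1.0910724 ] 10.825
```

{"op": "arm_command", "data": {
  "commands": [
    {"claw":5,"dx":0,"dy":0,"dz":0.1,"twist":0},
    {"claw":8.7,"dx":0,"dy":0,"dz":0,"twist":0},
    {"claw":8.7,"dx":0,"dy":0,"dz":0,"twist":0},
    {"claw":8.7,"dx":0,"dy":0,"dz":0,"twist":0}
  ]
}}

```text
clock: 11.32
position: [0.4324, -0.0163, 0.0475]
tcp_rot: [180.0, -0.0, 0.0]
wrist_force: [-0.1, -0.1, -1.6]
opening: 0.92
grasp_force: 0.0
```

```bash
python3 - <<'E'
from h import *
s=r.read_state(); print(s['position'],s['tcp_rot'],s['opening'],s['wrist_force'],s['clock'])
E
```

```text
[ 0.43239558 -0.01631177  0.04754531] [ 1.79999455e+02 -1.91282043e-03  2.10567678e-03] 0.9201703513105246 [-0.07443617 -0.13845003 -1.63868775] 11.325
```

{"op": "arm_command", "data": {
  "commands": [
    {"claw":8.7,"dx":0,"dy":0,"dz":-2,"twist":0},
    {"claw":8.7,"dx":0,"dy":0,"dz":-4,"twist":0},
    {"claw":8.7,"dx":0,"dy":0,"dz":-5,"twist":0},
    {"claw":8.7,"dx":0,"dy":0,"dz":-5,"twist":0},
    {"claw":8.7,"dx":0,"dy":0,"dz":-4,"twist":0},
    {"claw":8.7,"dx":0,"dy":0,"dz":0,"twist":0},
    {"claw":8.7,"dx":0,"dy":0,"dz":0,"twist":0}
  ]
}}

```text
clock: 12.2
position: [0.4315, -0.016, 0.2468]
tcp_rot: [-180.0, 0.1, 0.0]
wrist_force: [-0.7, 0.2, 0.1]
opening: 0.998
grasp_force: 0.0
```

```bash
python3 - <<'E'
from h import *
d=snap('wrist'); s=r.read_state(); print(s['position'],s['tcp_rot'],s['clock'])
print(proj(d,[.4317,-.016,.075]),proj(d,[.4317,-.016,.03])); R,c=base(d); print(R)
x,y=proj(d,[.4317,-.016,.05]).astype(int); a=d['img'][y-65:y+65,x-65:x+65]; cv2.imwrite('pics/rb.png',cv2.resize(a,None,fx=4,fy=4)); print(x-65,y-65)
E
```

```text
[ 0.43118263 -0.0159049   0.24629696] [-1.79946822e+02  1.73396268e-01  9.35672046e-03] 12.25
[258.72072056 175.40432417] [258.71080556 166.99963519]
((431.9064025878906, -15.692138671875), (91.13794708251953, 92.46766662597656), 73.17754364013672)
193 105
```

View pics/rb.png

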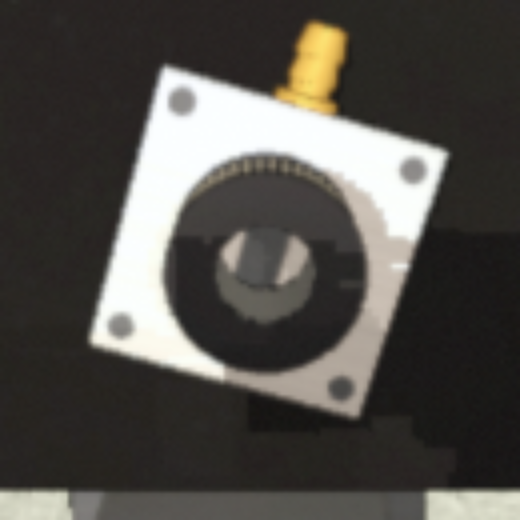

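The ring stands square on the base, with its hole at image pixel (259.1,173.6), 1–2 mm from target. Next is the cap.

{"op": "arm_command", "data": {
  "commands": [
    {"claw":8.7,"dx":-1,"dy":4.2,"dz":0.3,"twist":0},
    {"claw":8.7,"dx":-1,"dy":4.2,"dz":0.3,"twist":0},
    {"claw":8.7,"dx":-1,"dy":4.2,"dz":0.3,"twist":0},
    {"claw":8.7,"dx":-1,"dy":4.2,"dz":0.3,"twist":0},
    {"claw":8.7,"dx":-1,"dy":4.2,"dz":0.3,"twist":0},
    {"claw":8.7,"dx":-1,"dy":4.2,"dz":0.3,"twist":0},
    {"claw":8.7,"dx":0,"dy":0,"dz":0,"twist":0},
    {"claw":8.7,"dx":0,"dy":0,"dz":0,"twist":0}
  ]
}}

```text
clock: 13.25
position: [0.3716, -0.2671, 0.2281]
tcp_rot: [-179.8, 0.1, -0.0]
wrist_force: [0.8, 0.9, -1.0]
opening: 0.998
grasp_force: 0.0
```

```bash
python3 - <<'E'
from h import *
d=snap('wrist'); im=d['img'];s=r.read_state(); print(s['position'],s['tcp_rot'],s['clock'])
x,y=proj(d,[.367,-.268,.022]).astype(int);print(x,y)
a=im[y-60:y+60,x-60:x+60]; g=cv2.cvtColor(a,cv2.COLOR_BGR2GRAY)
for th in(90,140):
  for c in blobs(g<th,250)+blobs(g>th,250):
    c=c+[x-60,y-60]; P=np.array([onz(d,p[0],.022)[:2] for p in c],np.float32)*1000
    R=cv2.minAreaRect(P)
    if max(R[1])<75: print(th,R,cv2.boundingRect(c))
cv2.imwrite('pics/cap.png',cv2.resize(a,None,fx=4,fy=4)); print(x-60,y-60)
E
```

```text
[ 0.37181278 -0.26674129  0.22840278] [-1.79827071e+02  1.19858440e-01  2.90775905e-02] 13.3
259 172
90 ((371.9073181152344, -270.4631652832031), (24.495952606201172, 21.207378387451172), 89.94606018066406) (252, 160, 21, 18)
90 ((371.8864440917969, -270.4628601074219), (26.94587516784668, 23.702953338623047), 89.94752502441406) (251, 159, 23, 20)
140 ((369.36248779296875, -270.47174072265625), (26.987489700317383, 26.297016143798828), 89.93773651123047) (251, 160, 23, 22)
140 ((369.33721923828125, -270.47161865234375), (29.44073486328125, 28.80291175842285), 89.94915008544922) (250, 159, 25, 24)
199 112
```

View pics/cap.png

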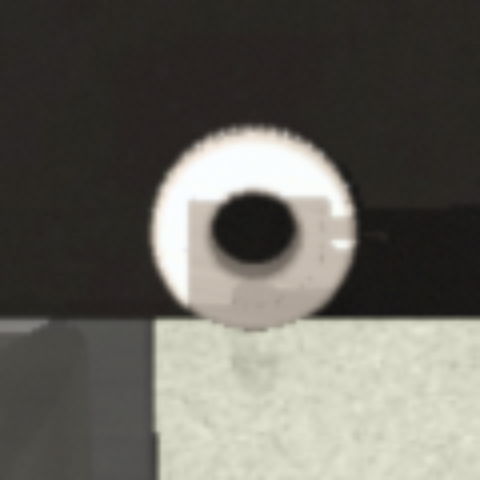

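The cap is at (0.3694,-0.2705), with its hole centre at crop pixel (254,232). I'll descend, grip once, then regrip at 90°.

{"op": "arm_command", "data": {
  "commands": [
    {"claw":8.7,"dx":-0.2,"dy":0.4,"dz":4,"twist":0},
    {"claw":8.7,"dx":0,"dy":0,"dz":5,"twist":0},
    {"claw":8.7,"dx":0,"dy":0,"dz":5,"twist":0},
    {"claw":8.7,"dx":0,"dy":0,"dz":5,"twist":0},
    {"claw":8.7,"dx":0,"dy":0,"dz":2.5,"twist":0},
    {"claw":8.7,"dx":0,"dy":0,"dz":0.7,"twist":0},
    {"claw":8.7,"dx":0,"dy":0,"dz":0,"twist":0},
    {"claw":8.7,"dx":0,"dy":0,"dz":0,"twist":0}
  ]
}}

```text
clock: 14.3
position: [0.3711, -0.2726, 0.0086]
tcp_rot: [179.9, -0.1, 0.0]
wrist_force: [0.6, -0.5, 0.0]
opening: 0.998
grasp_force: 0.0
```

{"op": "arm_command", "data": {
  "commands": [
    {"claw":8.7,"dx":-0.1,"dy":-0.2,"dz":0.4,"twist":0},
    {"claw":5,"dx":0,"dy":0,"dz":0,"twist":0},
    {"claw":5,"dx":0,"dy":0,"dz":0,"twist":0},
    {"claw":5,"dx":0,"dy":0,"dz":0,"twist":0},
    {"claw":5,"dx":0,"dy":0,"dz":0,"twist":0},
    {"claw":8.7,"dx":0,"dy":0,"dz":0,"twist":0},
    {"claw":8.7,"dx":0,"dy":0,"dz":0,"twist":0},
    {"claw":8.7,"dx":0,"dy":0,"dz":0,"twist":0}
  ]
}}

```text
clock: 15.3
position: [0.3694, -0.2702, 0.0035]
tcp_rot: [-180.0, 0.0, 0.0]
wrist_force: [-0.1, -0.3, 0.0]
opening: 0.962
grasp_force: 0.0
```

{"op": "arm_command", "data": {
  "commands": [
    {"claw":8.7,"dx":0,"dy":0,"dz":0,"twist":-10},
    {"claw":8.7,"dx":0,"dy":0,"dz":0,"twist":-10},
    {"claw":8.7,"dx":0,"dy":0,"dz":0,"twist":-10},
    {"claw":8.7,"dx":0,"dy":0,"dz":0,"twist":-10},
    {"claw":8.7,"dx":0,"dy":0,"dz":0,"twist":-10},
    {"claw":8.7,"dx":0,"dy":0,"dz":0,"twist":-10},
    {"claw":8.7,"dx":0,"dy":0,"dz":0,"twist":-10},
    {"claw":8.7,"dx":0,"dy":0,"dz":0,"twist":-10},
    {"claw":8.7,"dx":0,"dy":0,"dz":0,"twist":-10},
    {"claw":8.7,"dx":0,"dy":0,"dz":0,"twist":0},
    {"claw":5,"dx":0,"dy":0,"dz":0,"twist":0},
    {"claw":5,"dx":0,"dy":0,"dz":0,"twist":0},
    {"claw":5,"dx":0,"dy":0,"dz":0,"twist":0},
    {"claw":5,"dx":0,"dy":0,"dz":0,"twist":0}
  ]
}}

```text
clock: 17.05
position: [0.3694, -0.2702, 0.0036]
tcp_rot: [-180.0, -0.0, 90.0]
wrist_force: [-0.4, 0.2, 0.0]
opening: 0.716
grasp_force: 30.0
```

{"op": "arm_command", "data": {
  "commands": [
    {"claw":5,"dx":0,"dy":0,"dz":-1.7,"twist":10},
    {"claw":5,"dx":0,"dy":0,"dz":-1.7,"twist":10},
    {"claw":5,"dx":0,"dy":0,"dz":-1.7,"twist":10},
    {"claw":5,"dx":0,"dy":0,"dz":-1.7,"twist":10},
    {"claw":5,"dx":0,"dy":0,"dz":-1.7,"twist":10},
    {"claw":5,"dx":0,"dy":0,"dz":-1.7,"twist":10},
    {"claw":5,"dx":0,"dy":0,"dz":-1.7,"twist":10},
    {"claw":5,"dx":0,"dy":0,"dz":-1.7,"twist":10},
    {"claw":5,"dx":0,"dy":0,"dz":-1.7,"twist":10},
    {"claw":5,"dx":1,"dy":-4.2,"dz":0,"twist":0},
    {"claw":5,"dx":1,"dy":-4.2,"dz":0,"twist":0},
    {"claw":5,"dx":1,"dy":-4.2,"dz":0,"twist":0},
    {"claw":5,"dx":1,"dy":-4.2,"dz":0,"twist":0},
    {"claw":5,"dx":1,"dy":-4.2,"dz":0,"twist":0},
    {"claw":5,"dx":1,"dy":-4.2,"dz":0,"twist":0},
    {"claw":5,"dx":0,"dy":0,"dz":0,"twist":0},
    {"claw":5,"dx":0,"dy":0,"dz":0,"twist":0},
    {"claw":5,"dx":0,"dy":0,"dz":0,"twist":0}
  ]
}}

```text
clock: 19.3
position: [0.4292, -0.0192, 0.1565]
tcp_rot: [180.0, 0.0, -0.1]
wrist_force: [-0.3, 0.1, -1.4]
opening: 0.721
grasp_force: 30.0
```

{"op": "arm_command", "data": {
  "commands": [
    {"claw":5,"dx":0.2,"dy":-0.3,"dz":3,"twist":0},
    {"claw":5,"dx":0,"dy":0,"dz":2.5,"twist":0},
    {"claw":5,"dx":0,"dy":0,"dz":1.5,"twist":0},
    {"claw":5,"dx":0,"dy":0,"dz":0.5,"twist":0},
    {"claw":5,"dx":0,"dy":0,"dz":0,"twist":0},
    {"claw":5,"dx":0,"dy":0,"dz":0,"twist":0},
    {"claw":5,"dx":0,"dy":0,"dz":0,"twist":0}
  ]
}}

```text
clock: 20.18
position: [0.4318, -0.0154, 0.0821]
tcp_rot: [180.0, -0.1, 0.0]
wrist_force: [-0.3, 0.2, -0.8]
opening: 0.721
grasp_force: 30.0
```

{"op": "arm_command", "data": {
  "commands": [
    {"claw":5,"dx":-0.1,"dy":0,"dz":0.3,"twist":0},
    {"claw":5,"dx":0,"dy":0,"dz":0,"twist":0},
    {"claw":5,"dx":0,"dy":0,"dz":0,"twist":0}
  ]
}}

```text
clock: 20.55
position: [0.4303, -0.0152, 0.0785]
tcp_rot: [-180.0, 0.0, 0.0]
wrist_force: [-0.3, -0.3, -1.1]
opening: 0.721
grasp_force: 30.0
```

{"op": "arm_command", "data": {
  "commands": [
    {"claw":8.7,"dx":0,"dy":0,"dz":0,"twist":0},
    {"claw":8.7,"dx":0,"dy":0,"dz":0,"twist":0},
    {"claw":8.7,"dx":0,"dy":0,"dz":0,"twist":0},
    {"claw":8.7,"dx":0,"dy":0,"dz":-2,"twist":0},
    {"claw":8.7,"dx":0,"dy":0,"dz":-4,"twist":0},
    {"claw":8.7,"dx":0,"dy":0,"dz":-5,"twist":0},
    {"claw":8.7,"dx":0,"dy":0,"dz":-5,"twist":0},
    {"claw":8.7,"dx":0,"dy":0,"dz":-1,"twist":0},
    {"claw":8.7,"dx":0,"dy":0,"dz":0,"twist":0},
    {"claw":8.7,"dx":0,"dy":0,"dz":0,"twist":0},
    {"claw":8.7,"dx":0,"dy":0,"dz":0,"twist":0},
    {"claw":8.7,"dx":0,"dy":0,"dz":0,"twist":0}
  ]
}}

```text
clock: 22.05
position: [0.4299, -0.0151, 0.2476]
tcp_rot: [-180.0, 0.1, 0.0]
wrist_force: [-0.8, 0.2, 0.2]
opening: 1.0
grasp_force: 0.0
```

```bash
python3 - <<'E'
from h import *
d=snap('wrist'); im=d['img'];s=r.read_state(); print(s['position'],s['tcp_rot'],s['clock'])
R,c=base(d); print(R)
x,y=proj(d,[.431,-.016,.097]).astype(int);print(proj(d,[.431,-.016,.097]))
a=im[y-65:y+65,x-65:x+65]; g=cv2.cvtColor(a,cv2.COLOR_BGR2GRAY)
for th in(90,120,140):
  for c in blobs(g<th,250)+blobs(g>th,250):
    c=c+[x-65,y-65]; P=np.array([onz(d,p[0],.097)[:2] for p in c],np.float32)*1000
    R=cv2.minAreaRect(P)
    if max(R[1])<75: print(th,R,cv2.boundingRect(c))
x,y=proj(d,[.4,.177,.12]).astype(int); b=im[max(y-65,0):max(y-65,0)+130,max(x-65,0):max(x-65,0)+130]; print(x,y)
cv2.imwrite('pics/cb.png',np.hstack([cv2.resize(a,(400,400)),cv2.resize(b,(400,400))]))
E
```

```text
[ 0.4300603  -0.01518713  0.24778255] [-1.79969854e+02  1.00562696e-01  4.75550947e-03] 22.1
((428.36004638671875, -14.670215606689453), (91.37757873535156, 99.69635009765625), 73.16016387939453)
[259.58367009 179.21708145]
90 ((367.5912170410156, -73.1180191040039), (28.10946273803711, 20.633628845214844), 89.77264404296875) (298, 226, 26, 18)
90 ((367.6827087402344, 43.16170883178711), (20.64697265625, 28.939651489257812), 0.06489432603120804) (194, 226, 26, 18)
120 ((431.63922119140625, -14.870556831359863), (26.234418869018555, 24.824203491210938), 89.93891143798828) (246, 167, 26, 24)
120 ((366.9832458496094, -73.25901794433594), (27.804006576538086, 19.44546127319336), 89.82752227783203) (299, 227, 25, 17)
120 ((367.0859069824219, 44.29047393798828), (19.453746795654297, 26.68235969543457), 0.06956125795841217) (194, 227, 24, 17)
120 ((431.27191162109375, -15.106986999511719), (27.883132934570312, 27.158233642578125), 45.291015625) (245, 166, 28, 27)
140 ((431.0870361328125, -14.869595527648926), (26.285388946533203, 25.92894172668457), 89.93898010253906) (246, 167, 26, 25)
140 ((366.98358154296875, -73.28397369384766), (27.755165100097656, 19.444725036621094), 89.82437896728516) (299, 227, 25, 17)
140 ((367.0809326171875, 48.12925720214844), (17.998584747314453, 20.38762855529785), 87.17611694335938) (194, 227, 17, 17)
140 ((431.06121826171875, -14.869993209838867), (28.388629913330078, 28.090694427490234), 89.93903350830078) (245, 166, 28, 27)
140 ((463.4595947265625, -18.278091430664062), (43.44540023803711, 14.993034362792969), 82.56874084472656) (240, 141, 43, 18)
71 214
```

View pics/cb.png

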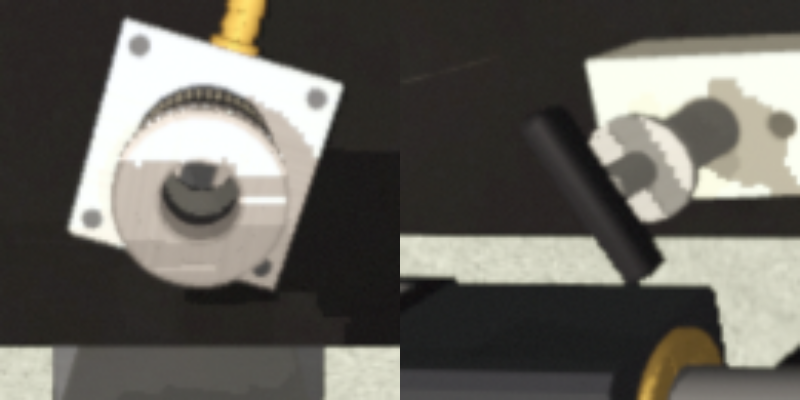

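The cap sits on the ring within about 1 mm of the base axis. Camera bias is about (+0.8,+0.3) mm, so in the robot's frame the base axis is near (0.4309,-0.0161). Next the rod: hover over it and align with the bar.

{"op": "arm_command", "data": {
  "commands": [
    {"claw":8.7,"dx":-0.7,"dy":-4.8,"dz":-0.2,"twist":0},
    {"claw":8.7,"dx":-0.7,"dy":-4.8,"dz":-0.2,"twist":0},
    {"claw":8.7,"dx":-0.7,"dy":-4.8,"dz":0,"twist":0},
    {"claw":8.7,"dx":-0.7,"dy":-4.8,"dz":0,"twist":0},
    {"claw":8.7,"dx":0,"dy":0,"dz":0,"twist":-8},
    {"claw":8.7,"dx":0,"dy":0,"dz":0,"twist":-8},
    {"claw":8.7,"dx":0,"dy":0,"dz":0,"twist":-8},
    {"claw":8.7,"dx":0,"dy":0,"dz":0,"twist":0},
    {"claw":8.7,"dx":0,"dy":0,"dz":0,"twist":0},
    {"claw":8.7,"dx":0,"dy":0,"dz":0,"twist":0}
  ]
}}

```text
clock: 23.35
position: [0.4024, 0.1767, 0.2525]
tcp_rot: [-180.0, 0.0, 23.9]
wrist_force: [0.1, -1.1, -0.3]
opening: 1.002
grasp_force: 0.0
```

```bash
python3 - <<'E'
from h import *
d=snap('wrist'); im=d['img'];s=r.read_state(); print(s['position'],s['tcp_rot'],s['clock'])
np.savez('rod.npz',img=im,R=d['R'],t=d['t'],K=d['K'],k1=d['k1'])
print(proj(d,[.397,.175,.129]),proj(d,[.397,.175,.095]))
g=cv2.cvtColor(im,cv2.COLOR_BGR2GRAY); x,y=proj(d,[.397,.175,.12]).astype(int)
for c in blobs(g[:y+80]>120,800): print(cv2.boundingRect(c))
a=im[y-80:y+80,x-100:x+100]; print(x-100,y-80)
cv2.imwrite('pics/rod.png',cv2.resize(cv2.convertScaleAbs(a,alpha=1.5),None,fx=4,fy=3.75)[:600])
E
```

```text
[0.40236824 0.1766585  0.25250535] [-1.79997341e+02  6.55589722e-03  2.39498483e+01] 23.4
[257.78801604 193.12376712] [257.85250347 184.01238011]
(301, 233, 36, 36)
(352, 158, 98, 90)
(214, 129, 88, 73)
(0, 103, 239, 166)
157 110
```

View pics/rod.png

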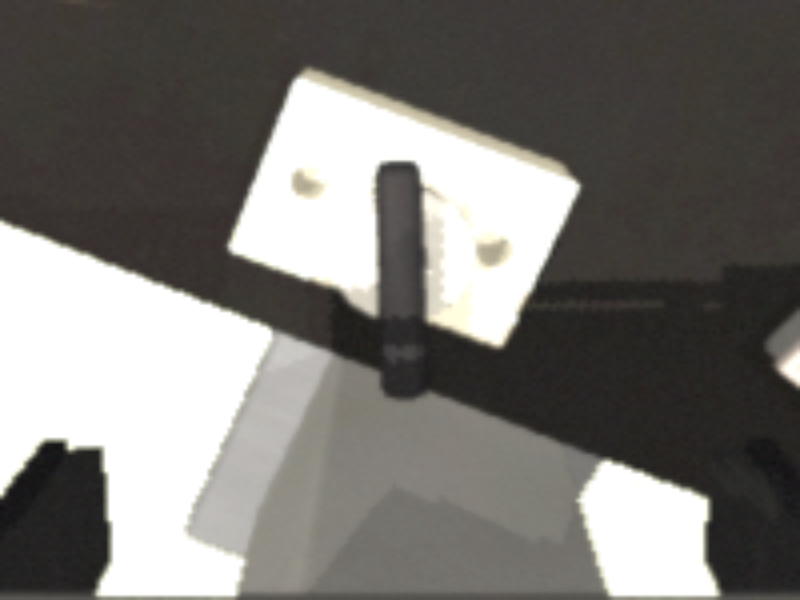

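The bar runs nearly vertically in the crop, from (398,162) to (403,397), in front of the collar on the white stand.

```bash
python3 - <<'E'
from h import *
z=np.load('rod.npz'); d={k:z[k] for k in('R','t','K')}; d['k1']=float(z['k1'])
px=lambda a,b:(157+a/4-.4,110+b/3.75-.4)
A=onz(d,px(398,163),.115); A2=onz(d,px(398,182),.129); B=onz(d,px(403,397),.129); v=A-B
c=(A+B)/2; print(A,A2,B,np.linalg.norm(v[:2]),np.degrees(np.arctan2(v[1],v[0])),c)
# stand from its top-face corners
C=np.array([onz(d,px(*p),.042)[:2] for p in((298,76),(578,186),(500,347),(230,248))]); print(C,C.mean(0))
H=[onz(d,px(*p),.042)[:2] for p in((307,182),(491,250))]; print(H,np.mean(H,0))
y=np.radians(23.95); R=np.array([[np.cos(y),np.sin(y)],[np.sin(y),-np.cos(y)]])
print('tool-frame shift cm',R.T@(c[:2]-[.0008*np.cos(y),.0008*np.sin(y)]-[.4024,.1767])*100)
E
```

```text
[0.4299676  0.19139174 0.115     ] [0.42773274 0.19029726 0.129     ] [0.37564105 0.16604753 0.129     ] 0.059947501984585115 25.00980636994257 [0.40280432 0.17871964 0.122     ]
[[0.43227244 0.22562002]
 [0.43422018 0.13352806]
 [0.37425876 0.13189297]
 [0.37164491 0.22352443]] [0.40309907 0.17864137]
[array([0.40180655, 0.21004441]), array([0.40388543, 0.14886738])] [0.40284599 0.1794559 ]
tool-frame shift cm [ 0.03893587 -0.16816163]
```

{"op": "arm_command", "data": {
  "commands": [
    {"claw":8.7,"dx":0.05,"dy":-0.15,"dz":4,"twist":-1},
    {"claw":6,"dx":0,"dy":0,"dz":5,"twist":0},
    {"claw":6,"dx":0,"dy":0,"dz":4,"twist":0},
    {"claw":6,"dx":0,"dy":0,"dz":2.2,"twist":0},
    {"claw":6,"dx":0,"dy":0,"dz":0,"twist":0},
    {"claw":6,"dx":0,"dy":0,"dz":0,"twist":0},
    {"claw":6,"dx":0,"dy":0,"dz":0,"twist":0}
  ]
}}

```text
clock: 24.28
position: [0.4031, 0.1785, 0.1016]
tcp_rot: [180.0, -0.2, 25.0]
wrist_force: [-1.2, -1.1, 0.2]
opening: 0.691
grasp_force: 0.0
```

{"op": "arm_command", "data": {
  "commands": [
    {"claw":0.5,"dx":0,"dy":0,"dz":0,"twist":0},
    {"claw":0.5,"dx":0,"dy":0,"dz":0,"twist":0},
    {"claw":0.5,"dx":0,"dy":0,"dz":0,"twist":0},
    {"claw":0.5,"dx":0,"dy":0,"dz":0,"twist":0},
    {"claw":0.5,"dx":0,"dy":0,"dz":0,"twist":0},
    {"claw":0.5,"dx":0,"dy":0,"dz":0,"twist":0},
    {"claw":0.5,"dx":0,"dy":0,"dz":0,"twist":0},
    {"claw":0.5,"dx":0,"dy":0,"dz":0,"twist":0}
  ]
}}

```text
clock: 25.28
position: [0.4022, 0.1783, 0.1005]
tcp_rot: [-180.0, 0.0, 25.0]
wrist_force: [-0.8, -1.2, 0.5]
opening: 0.15
grasp_force: 30.0
```

{"op": "arm_command", "data": {
  "commands": [
    {"claw":0.5,"dx":0,"dy":0,"dz":-2,"twist":0},
    {"claw":0.5,"dx":0,"dy":0,"dz":-3,"twist":0},
    {"claw":0.5,"dx":0,"dy":0,"dz":-3,"twist":0},
    {"claw":0.5,"dx":0,"dy":0,"dz":-3,"twist":0},
    {"claw":0.5,"dx":0,"dy":0,"dz":-2,"twist":0},
    {"claw":0.5,"dx":0,"dy":0,"dz":0,"twist":8.4},
    {"claw":0.5,"dx":0,"dy":0,"dz":0,"twist":8.4},
    {"claw":0.5,"dx":0,"dy":0,"dz":0,"twist":8.3},
    {"claw":0.5,"dx":0,"dy":0,"dz":0,"twist":8.3},
    {"claw":0.5,"dx":0,"dy":0,"dz":0,"twist":8.3},
    {"claw":0.5,"dx":1.67,"dy":3.56,"dz":0,"twist":0},
    {"claw":0.5,"dx":1.67,"dy":3.56,"dz":0,"twist":0},
    {"claw":0.5,"dx":1.67,"dy":3.56,"dz":0,"twist":0},
    {"claw":0.5,"dx":1.67,"dy":3.56,"dz":0,"twist":0},
    {"claw":0.5,"dx":1.67,"dy":3.56,"dz":0,"twist":0},
    {"claw":0.5,"dx":0,"dy":0,"dz":0,"twist":0},
    {"claw":0.5,"dx":0,"dy":0,"dz":0,"twist":0},
    {"claw":0.5,"dx":0,"dy":0,"dz":0,"twist":0}
  ]
}}

```text
clock: 27.52
position: [0.4303, -0.0151, 0.2303]
tcp_rot: [-180.0, 0.1, -16.6]
wrist_force: [-1.1, 0.5, -2.8]
opening: 0.151
grasp_force: 30.0
```

```bash
python3 - <<'E'
from h import *
d=snap('scene');s=r.read_state(); print(s['position'],s['tcp_rot'],s['clock'],s['opening'],s['wrist_force'])
im=d['img']; cv2.imwrite('pics/sc2.png',im)
# rod shank (steel) silhouette vs expected axis
f=np.array(s['position'])
for z in(-.0945,-.06,-.03,-.012): 
    u,v=proj(d,f+[0,0,z]); row=im[int(round(v)),int(u)-30:int(u)+31].mean(1).astype(int); print(z,(u,v),row.tolist())
E
```

```text
[ 0.43049515 -0.01510494  0.23037706] [-1.79987729e+02  4.98535840e-02 -1.66019728e+01] 27.575 0.14527084445288468 [ 0.5736101  -0.47165046 -2.00627271]
-0.0945 (np.float64(294.01277478327063), np.float64(173.73824919241864)) [133, 128, 125, 125, 124, 122, 120, 124, 51, 35, 35, 34, 35, 39, 29, 34, 31, 42, 31, 33, 32, 40, 35, 38, 29, 36, 37, 35, 37, 47, 76, 92, 94, 75, 41, 111, 59, 52, 53, 54, 58, 53, 47, 57, 69, 118, 118, 88, 94, 91, 92, 94, 92, 36, 52, 31, 30, 34, 30, 35, 38]
-0.06 (np.float64(294.78014249852544), np.float64(161.80363607229447)) [145, 141, 136, 133, 129, 130, 131, 127, 103, 60, 57, 56, 51, 53, 55, 50, 53, 55, 56, 59, 58, 53, 51, 53, 51, 54, 71, 89, 94, 97, 97, 95, 94, 91, 93, 67, 152, 156, 53, 55, 55, 57, 53, 54, 53, 70, 119, 115, 91, 94, 91, 92, 97, 91, 89, 91, 90, 95, 93, 93, 91]
-0.03 (np.float64(295.4587198176468), np.float64(151.14097175458693)) [253, 245, 237, 232, 230, 219, 204, 76, 51, 52, 55, 58, 57, 52, 58, 49, 52, 51, 51, 54, 53, 52, 50, 60, 55, 55, 87, 93, 96, 94, 96, 97, 95, 93, 96, 52, 54, 52, 50, 52, 53, 56, 58, 53, 54, 85, 121, 120, 91, 93, 93, 94, 91, 87, 94, 93, 95, 96, 95, 94, 94]
-0.012 (np.float64(295.87081466345893), np.float64(144.61405607351372)) [64, 57, 45, 56, 53, 57, 53, 57, 57, 57, 54, 56, 57, 56, 58, 50, 54, 56, 56, 55, 55, 49, 51, 50, 67, 95, 96, 100, 100, 112, 120, 120, 122, 130, 114, 102, 101, 101, 69, 51, 56, 55, 54, 53, 52, 60, 122, 118, 100, 85, 89, 92, 90, 91, 93, 94, 93, 91, 94, 95, 89]
```

The rod is vertical and aligned, so I start the insertion.

{"op": "arm_command", "data": {
  "commands": [
    {"claw":0.5,"dx":0.07,"dy":0.08,"dz":2,"twist":0},
    {"claw":0.5,"dx":0,"dy":0,"dz":1.2,"twist":0},
    {"claw":0.5,"dx":0,"dy":0,"dz":0,"twist":0},
    {"claw":0.5,"dx":0,"dy":0,"dz":0,"twist":0},
    {"claw":0.5,"dx":0,"dy":0,"dz":0.8,"twist":0},
    {"claw":0.5,"dx":0,"dy":0,"dz":0.5,"twist":0},
    {"claw":0.5,"dx":0,"dy":0,"dz":0.5,"twist":0},
    {"claw":0.5,"dx":0,"dy":0,"dz":0,"twist":0}
  ]
}}

```text
clock: 28.58
position: [0.4311, -0.017, 0.1801]
tcp_rot: [-180.0, 0.1, -16.7]
wrist_force: [0.2, 0.4, -1.3]
opening: 0.15
grasp_force: 30.0
```

{"op": "arm_command", "data": {
  "commands": [
    {"claw":0.5,"dx":0,"dy":0,"dz":0.7,"twist":0},
    {"claw":0.5,"dx":0,"dy":0,"dz":0.7,"twist":0},
    {"claw":0.5,"dx":0,"dy":0,"dz":0.7,"twist":0},
    {"claw":0.5,"dx":0,"dy":0,"dz":0.7,"twist":0},
    {"claw":0.5,"dx":0,"dy":0,"dz":0.7,"twist":0},
    {"claw":0.5,"dx":0,"dy":0,"dz":0.7,"twist":0},
    {"claw":0.5,"dx":0,"dy":0,"dz":0.6,"twist":0},
    {"claw":0.5,"dx":0,"dy":0,"dz":0,"twist":0},
    {"claw":0.5,"dx":0,"dy":0,"dz":0,"twist":0}
  ]
}}

```text
clock: 29.7
position: [0.4315, -0.0172, 0.1325]
tcp_rot: [180.0, 0.0, -16.7]
wrist_force: [-0.4, 0.9, -2.6]
opening: 0.144
grasp_force: 30.0
```

{"op": "arm_command", "data": {
  "commands": [
    {"claw":0.5,"dx":-0.07,"dy":-0.08,"dz":0.2,"twist":0},
    {"claw":0.5,"dx":0,"dy":0,"dz":0.3,"twist":0},
    {"claw":0.5,"dx":0,"dy":0,"dz":0.3,"twist":0},
    {"claw":0.5,"dx":0,"dy":0,"dz":0.3,"twist":0},
    {"claw":0.5,"dx":0,"dy":0,"dz":0.3,"twist":0},
    {"claw":0.5,"dx":0,"dy":0,"dz":0,"twist":0},
    {"claw":0.5,"dx":0,"dy":0,"dz":0,"twist":0}
  ]
}}

```text
clock: 30.58
position: [0.4311, -0.0162, 0.1185]
tcp_rot: [-180.0, 0.0, -16.7]
wrist_force: [0.7, 0.6, -2.5]
opening: 0.149
grasp_force: 30.0
```

The foot is 6 mm into the slot and no contact force shows. I'll lower it to home.

{"op": "arm_command", "data": {
  "commands": [
    {"claw":0.5,"dx":0,"dy":0,"dz":0.3,"twist":0},
    {"claw":0.5,"dx":0,"dy":0,"dz":0.3,"twist":0},
    {"claw":0.5,"dx":0,"dy":0,"dz":0.3,"twist":0},
    {"claw":0.5,"dx":0,"dy":0,"dz":0,"twist":0},
    {"claw":0.5,"dx":0,"dy":0,"dz":0,"twist":0}
  ]
}}

```text
clock: 31.2
position: [0.431, -0.0162, 0.1095]
tcp_rot: [180.0, 0.0, -16.7]
wrist_force: [0.4, 0.3, -2.0]
opening: 0.149
grasp_force: 30.0
```

{"op": "arm_command", "data": {
  "commands": [
    {"claw":0.5,"dx":0,"dy":0,"dz":0.1,"twist":0},
    {"claw":0.5,"dx":0,"dy":0,"dz":0.1,"twist":0},
    {"claw":0.5,"dx":0,"dy":0,"dz":0,"twist":0},
    {"claw":0.5,"dx":0,"dy":0,"dz":0,"twist":0}
  ]
}}

```text
clock: 31.7
position: [0.4312, -0.0162, 0.1084]
tcp_rot: [180.0, -0.0, -16.7]
wrist_force: [-1.4, 0.3, 6.3]
opening: 0.148
grasp_force: 30.0
```

The force shows the collar is seated on the cap. Now the quarter turn, then release.

{"op": "arm_command", "data": {
  "commands": [
    {"claw":0.5,"dx":0,"dy":0,"dz":-0.05,"twist":0},
    {"claw":0.5,"dx":0,"dy":0,"dz":0,"twist":-9},
    {"claw":0.5,"dx":0,"dy":0,"dz":0,"twist":-9},
    {"claw":0.5,"dx":0,"dy":0,"dz":0,"twist":-9},
    {"claw":0.5,"dx":0,"dy":0,"dz":0,"twist":-9},
    {"claw":0.5,"dx":0,"dy":0,"dz":0,"twist":-9},
    {"claw":0.5,"dx":0,"dy":0,"dz":0,"twist":-9},
    {"claw":0.5,"dx":0,"dy":0,"dz":0,"twist":-9},
    {"claw":0.5,"dx":0,"dy":0,"dz":0,"twist":-9},
    {"claw":0.5,"dx":0,"dy":0,"dz":0,"twist":-9},
    {"claw":0.5,"dx":0,"dy":0,"dz":0,"twist":-9},
    {"claw":0.5,"dx":0,"dy":0,"dz":0,"twist":0},
    {"claw":0.5,"dx":0,"dy":0,"dz":0,"twist":0},
    {"claw":0.5,"dx":0,"dy":0,"dz":0,"twist":0}
  ]
}}

```text
clock: 33.45
position: [0.4318, -0.0164, 0.1085]
tcp_rot: [179.9, 0.0, 73.2]
wrist_force: [0.1, -0.5, 5.1]
opening: 0.147
grasp_force: 30.0
```

{"op": "arm_command", "data": {
  "commands": [
    {"claw":5,"dx":0,"dy":0,"dz":0,"twist":0},
    {"claw":5,"dx":0,"dy":0,"dz":0,"twist":0},
    {"claw":5,"dx":0,"dy":0,"dz":0,"twist":0},
    {"claw":5,"dx":0,"dy":0,"dz":0,"twist":0},
    {"claw":5,"dx":0,"dy":0,"dz":-2,"twist":0},
    {"claw":5,"dx":0,"dy":0,"dz":-3,"twist":0},
    {"claw":5,"dx":0,"dy":0,"dz":-4,"twist":0},
    {"claw":5,"dx":0,"dy":0,"dz":-4,"twist":0},
    {"claw":5,"dx":0,"dy":0,"dz":0,"twist":0},
    {"claw":5,"dx":0,"dy":0,"dz":0,"twist":0}
  ]
}}

```text
clock: 34.7
position: [0.4303, -0.0159, 0.2375]
tcp_rot: [-179.9, 0.0, 73.3]
wrist_force: [0.3, 0.1, 0.1]
opening: 0.576
grasp_force: 0.0
```

```bash
python3 - <<'E'
from h import *
d=snap('wrist'); im=d['img'];s=r.read_state(); print(s['position'],s['tcp_rot'],s['clock'],s['wrist_force'])
g=cv2.cvtColor(im,cv2.COLOR_BGR2GRAY); c0=np.array([.431,-.016]); u=np.array([np.cos(np.radians(73.3)),np.sin(np.radians(73.3))]); n=np.array([-u[1],u[0]])
# brightness across bar at stations along it, at its top face height
for a in(-.034,-.026,-.01,.01,.026,.034):
    print(a,[int(g[tuple(np.round(proj(d,[*(c0+a*u+b*n),.137])[::-1]).astype(int))]) for b in np.arange(-.016,.017,.002)])
E
```

```text
[ 0.42998713 -0.015862    0.23699166] [-1.79847731e+02  4.74110095e-04  7.33049075e+01] 34.75 [-0.32286703  0.13726161 -1.11233686]
-0.034 [22, 21, 24, 21, 23, 24, 24, 20, 21, 24, 22, 21, 23, 25, 23, 22, 22]
-0.026 [24, 24, 26, 35, 21, 39, 45, 45, 46, 41, 33, 23, 24, 23, 24, 23, 22]
-0.01 [73, 204, 238, 243, 239, 93, 44, 44, 44, 41, 45, 236, 237, 237, 236, 186, 99]
0.01 [214, 213, 214, 214, 210, 76, 42, 45, 46, 44, 76, 210, 215, 216, 216, 216, 208]
0.026 [242, 242, 242, 208, 187, 92, 38, 45, 46, 46, 45, 183, 213, 239, 239, 239, 240]
0.034 [144, 197, 215, 225, 239, 241, 236, 212, 213, 215, 241, 241, 240, 231, 220, 213, 193]
```

The bar lies at 73.3° yaw, 90° from the slot, centred on the axis, with the gripper clear of everything.

```bash
python3 -c "
from workcell import r
print(r.hand_in())"
```

```text
the job is handed in; nothing more can be done
None
```

I reassembled the filter (ring, cap and tie rod seated, rod turned about 90° so the lug should be locked under the plate) and handed it in at about 35 s of the 72 s; the hand-in returned no verdict.

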